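# Close up the jar tumbler's frame, flip its kickstand and hold it upright

## Robot

A 6-joint arm with a two-finger parallel gripper is mounted at the origin on the work surface. World frame = base frame: x ahead of the robot, y to its left, z up, the work surface at z = 0. Lengths are in m, angles in degrees, forces in N, time in s.
With the tool pointing down it reaches from about 0.35 to 0.875 m from the base axis. Payload 4.2 kg.
Tool frame: the origin (TCP) lies between the finger pads; the fingertips stand 22 mm ahead of it and the grasp point (between the pads) lies 3 mm ahead of it (env.finger_overhang is the distance from the TCP to the fingertips, in m); z points along the fingers, y is the line along which they close (so a half turn about z gives the same grasp; the last joint's range is limited). The gripper opens to 87 mm and grips with 3 to 60 N. Pads are 19 mm wide; open, the fingers measure 117 mm over their backs; the gripper's body (75 mm by 190 mm) begins 51 mm behind the grasp point.
Start: joints at [-51.704, 22.042, 0.453, 0, -68.411, -14.817], TCP at [0.249, -0.573, 0.245] pointing down, gripper open.
Joint ranges: [-179.83, 179.83], [-69.29, 118.12], [-61.27, 80.66], [-181.25, 117.63], [-171.15, -9.14], [-177.46, 177.46]. Speed limits (degrees/s): [159.86, 159.86, 180, 180, 180, 180].

## Interface

Orientations are given as [roll, pitch, yaw] about the fixed x, y, z axes, in that order (R = Rz(yaw) Ry(pitch) Rx(roll)).
In Python, from workcell import env gives the robot as it stands. Calls block until the motion is done:
- env.goto(position, orientation): joint-space move of the TCP to a pose.
- env.move_straight(position, rotation=None, rate=0.15, force_limit=None): straight line of the TCP; rotation=None keeps the orientation; rate is the mean speed in m/s. With force_limit (N) it stops when the force on the tool has changed by that much, and returns True; else False.
- env.set_joints(angles): joint-space move.
- env.gripper_to(opening, grasp_force=None): opening from 0.0 (shut) to 1.0 (fully open); grasp_force is the grip in N (None keeps the last); returns when the fingers have stopped.
- env.dwell(seconds).
- env.inverse_kinematics(position, orientation): joint angles nearest the present ones, or None.
- env.read_state(): the state.
- env.grab_frame(name): name is "scene" or "top"; returns a dict with "image" (480x640x3 uint8, blue, green, red), "fx", "fy", "cx", "cy" (pixels), "position" and "orientation" of the camera in the world. Camera axes: x right, y up, looking along -z (the intrinsics and any distortion apply to the point x, -y, -z); pixel columns grow to the right and rows downward; lengths in m; the calibration is good to about 2 mm. A picture is of the moment at which its call begins. There is no depth.
A pose or a line that the arm cannot do raises env.Unreachable and nothing moves.
- env.close_job(): hands the job in; it is judged then, once.
The state is a dict: "clock": time; "joint_positions": joint angles; "qvel": joint speeds; "joint_torque": joint torques, N m; "position": TCP position; "tool_rot": TCP orientation; "force": force on the tool from outside, world axes, zero at the start; "wrist_torque": the same for the moment, N m; "opening": opening from 0.0 (shut) to 1.0 (fully open); "finger_force": force on a finger pad.
Only numpy, scipy, OpenCV 4.12 (cv2) and the standard library are available. Lean on these libraries where they do the work, as an engineer would, in place of code of your own. Each camera call takes 0.05 s, during which the arm holds its last target. There are 200 camera calls.

## Task

Close up the loaded jar tumbler and get it standing: first swing the clamp bar fully down onto the jar's lid, then flip the kickstand from its folded place over the top and fully down. Last, take the frame by its round top bar, swing it upright and finish while still gripping the bar, because the sprung frame tips back if let go; leave the other things on the bench where they are.

Things in the scene. Friction and masses are not known exactly. Their poses are not given: they have to be found in the camera images.
- stand: grey steel base of the jar tumbler, 20 mm thick, fixed to the bench, turned up to 0.25 rad; local x -95 to +105 mm, y -82 to +82, with a lobe under the kickstand to y = -152 carrying a 6 mm rubber foot pad. Origin on the bench below the hinge line, midway between the posts; x away from the robot (the way the frame leans), y left along the hinge, z up
- frame (a joint): lean of the frame, rad, about the hinge along the stand's y: 0 upright, positive leaning away from the robot (stand +x). Starts at its back stop, 0.65; other stop -0.1. A hinge spring (1.2 N m upright, 0.7 at 0.65) and the jar's weight pull it back to 0.65: 5 to 7 N at the top bar when upright. Frame, jar, clamp and kickstand weigh 1.2 kg
- frame_origin (a point): on the hinge line, 34 mm above the bench, midway between the posts. Origin of the frame coordinates: z up along the posts, y as the stand's, x out of the back; parallel to the stand's axes when upright. Posts: 14 mm square aluminium at y = -60 and +60 mm, 246 mm long. Behind them on a ledge a white jar, 75 mm diameter, axis at x = 40, y = 0, lid top at z = 151
- top_bar: round steel grip bar, 16 mm diameter, 104 mm long along y, between the tops of the posts; origin at its centre, at frame (0, 0, 235) mm. It is a roller: it turns easily about its own length (y), so that the fingers may keep their angle as the frame swings. Its middle is free to be pinched across from above
- clamp (a joint): angle of the clamp bar above the jar, rad: 0 = fully down on the lid (bar along frame y), growing to 1.1 as its free left end rises; starts at 0.7 to 1.0. It turns about frame x round a pivot at frame (40, -60, 158) mm, so it swings in a plane that leans with the frame, and stays where left (friction 0.13 N m, about 1 N at its end). Steel bar 14 mm wide, 10 mm thick
- clamp_pad (a point): centre of the upper face of the black finger pad (28 x 34 x 12 mm) at the free end of the clamp bar, 183 mm from the clamp's pivot along the bar and 6 mm above the bar's middle; when closed it lies outside the left post, 123 mm left of the frame's middle
- kickstand (a joint): angle of the kickstand on the frame, rad: 0 = folded up along the right post (start), grows as it swings over the top towards the robot and down, to its stop at 2.69. It turns about frame y round a hub at frame (0, -82, 95) mm, outside the right post. It swings freely: gravity keeps it folded, and past the vertical (0.65 with the frame leaning back) it falls to the stop by itself. 0.2 kg
- kickstand_toe (a point): middle of the free part of the round toe peg at the leg's end: 14 mm diameter, 60 mm long along y, sticking out to the right (stand -y). 100 mm from the leg's pivot, at frame y = -115, 33 mm right of the leg's plane. Can be pinched across from above, or pushed. With the frame upright and the leg down it stands just clear above the foot pad
- amber0: small amber bottle near the stand (others like it stand on a wooden board), 38 mm diameter, 85 mm high, bystander; origin at the centre of its underside
- tub: white screw-top tub, 80 mm diameter, 90 mm high, bystander; origin at the centre of its underside
- mortar: white ceramic bowl, 100 mm diameter, 55 mm high, bystander; origin at the centre of its underside
- spatula: steel spatula, 190 mm long, lying flat along its x, bystander
- weight: brass 100 g weight, 28 mm diameter, 36 mm high, bystander; origin at the centre of its underside
- jar_ring: white plastic ring, 66 mm diameter, 10 mm high, bystander; origin at the centre of its underside

How it is judged:
By the outcome, as a careful person would: the job done as asked, in the order asked, and still so for the second after the job is handed in, while the arm keeps its last pose, push and grip.
It also fails if it takes over 67 s, if anything falls off the work surface, if the arm or the gripper's body presses on something with over 40 N, if the wrist force passes 120 N, or if a joint passes its speed limit or range.

## Working session

There is one attempt and no reset: what is moved stays moved. The work goes in short steps, each a Python script; the robot and the scene stay as the last script left them, time stands still between calls to the robot, and variables do not carry over. Pictures are saved under pics/ and viewed, at most 10 in all, crops included, and the job is handed in when it is done.

```bash
ls; mkdir -p pics
python3 - <<'E'
from workcell import env
import cv2
for n in("scene","top"):
    f=env.grab_frame(n); cv2.imwrite(f"pics/{n}0.png",f["image"])
    print(n,{k:v for k,v in f.items() if k!="image"})
print(env.read_state())
E
```

```text
pics
workcell.py
scene {'fx': 483.88011572129903, 'fy': 483.88011572129903, 'cx': 316.55473047574225, 'cy': 238.2180302138897, 'position': array([ 0.84485929, -0.52305436,  0.98740173]), 'orientation': array([36.31244547,  0.81565139, 34.24979667])}
top {'fx': 539.3590139843078, 'fy': 539.3590139843078, 'cx': 316.70113343238773, 'cy': 248.79726625270365, 'position': array([ 0.34065494, -0.01638436,  1.54011234]), 'orientation': array([  6.09687007,   0.81172347, -90.84753389])}
{'clock': 0.1, 'joint_positions': array([-5.17044041e+01,  2.20856746e+01,  3.85044393e-01, -2.11910109e-02,
       -6.84104621e+01, -1.48177295e+01]), 'qvel': array([ 0.01045551,  0.01268927,  0.13607225,  0.16372046, -0.04479689,
       -0.05553927]), 'joint_torque': array([-2.65795825e-04, -3.91689062e+01,  1.87934965e+01,  4.23184857e+00,
        1.34784277e-02, -8.88950558e-05]), 'position': array([ 0.24880544, -0.57279317,  0.24356929]), 'tool_rot': array([ 1.79887565e+02, -9.37723727e-03, -1.56529941e+02]), 'force': array([-0.15940059, -0.44459779,  0.22621679]), 'wrist_torque': array([ 0.01160346, -0.01020796, -0.00712178]), 'finger_force': 0.0, 'opening': 0.9987121974578782}
```

View pics/scene0.png

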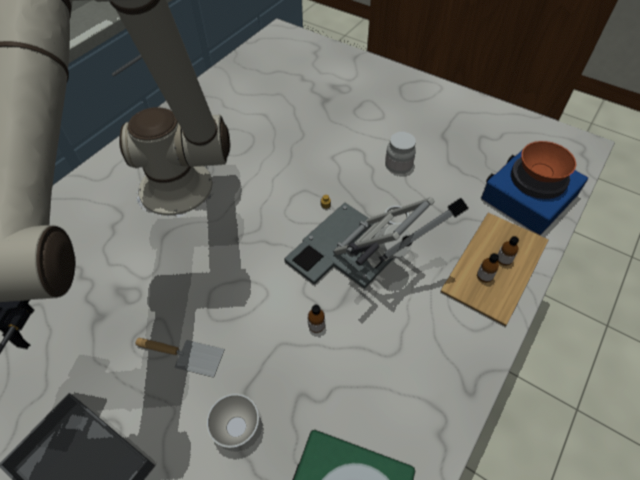

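View pics/top0.png

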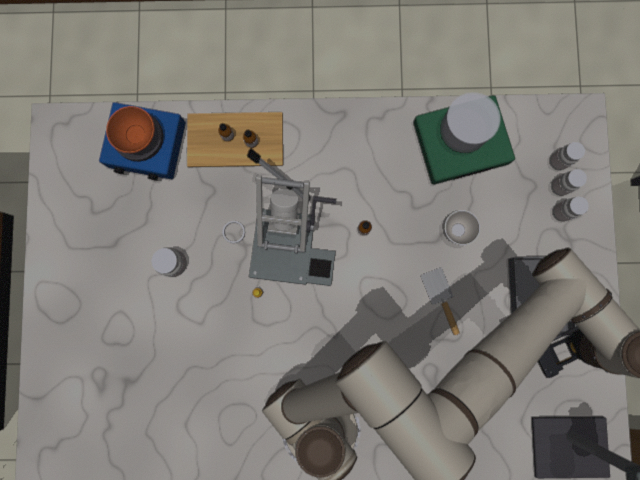

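The scene view shows the stand at about (360,250), the rubber pad at (307,258), the clamp pad at (458,207) and amber0 at (317,320). In the top view the rubber pad is at (320,268), the clamp pad at (254,156) and the top bar near (283,183). Next I'll enlarge both.

Run:
```python
import cv2,numpy as np
s=cv2.imread("pics/scene0.png");t=cv2.imread("pics/top0.png")
def crop(im,x0,y0,w,h,k,n):
    c=cv2.resize(im[y0:y0+h,x0:x0+w],None,fx=k,fy=k,interpolation=cv2.INTER_CUBIC)
    for x in range(x0-x0%20+20,x0+w,20): cv2.putText(c,str(x),((x-x0)*k,10),0,.35,(0,0,255),1);cv2.line(c,((x-x0)*k,12),((x-x0)*k,18),(0,0,255),1)
    for y in range(y0-y0%20+20,y0+h,20): cv2.putText(c,str(y),(0,(y-y0)*k),0,.35,(0,0,255),1);cv2.line(c,(22,(y-y0)*k),(30,(y-y0)*k),(0,0,255),1)
    cv2.imwrite(n,c)
crop(s,280,185,195,110,4,"pics/s1.png")
crop(t,225,143,125,149,4,"pics/t1.png")
```

```text
(no output)
```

View pics/s1.png

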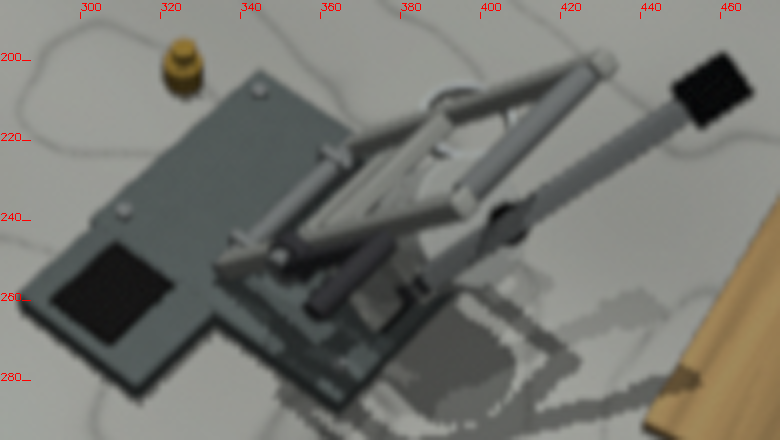

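View pics/t1.png

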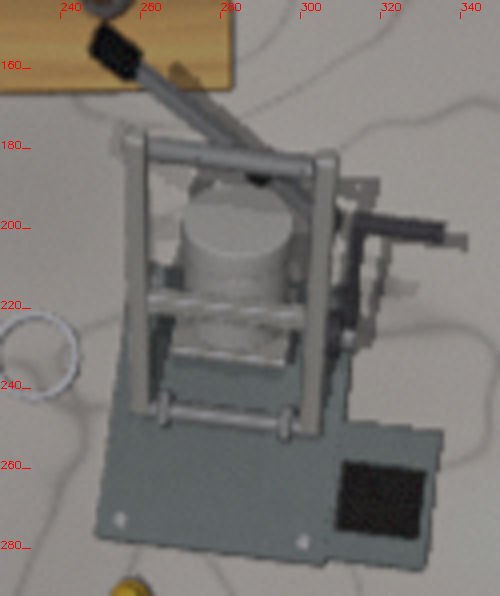

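The crops show these points, as top pixel / scene pixel:
- **Rubber pad:** (320,268) / (305,259).
- **Bolts:** (255,272.7) and (300.7,278.5) / (345,207.5) and (311,237.5).
- **Top bar ends:** (262,181) and (302,185) / (428,203) and (396,235).
- **Toe peg end:** (333,201) / (358,262).
- **Clamp pad:** about (254,156) / (457,207).

Now I'll triangulate them.

```bash
cat > h.py <<'E'
import numpy as np, cv2
from scipy.spatial.transform import Rotation as R
from workcell import env
class Cam:
    def __init__(s,n): s.f=env.grab_frame(n); s.im=s.f["image"]; s.p=np.array(s.f["position"]); s.R=R.from_euler("xyz",s.f["orientation"],degrees=True).as_matrix()
    def ray(s,uv):
        f=s.f; d=s.R@np.array([(uv[0]-f["cx"])/f["fx"],-(uv[1]-f["cy"])/f["fy"],-1]); return d/np.linalg.norm(d)
    def plane(s,uv,z): d=s.ray(uv); return s.p+d*(z-s.p[2])/d[2]
    def proj(s,P):
        f=s.f; q=s.R.T@(np.array(P)-s.p); return np.array([f["cx"]-f["fx"]*q[0]/q[2],f["cy"]+f["fy"]*q[1]/q[2]])
def tri(c1,a,c2,b):
    A=np.zeros((3,3));y=np.zeros(3)
    for c,u in((c1,a),(c2,b)):
        d=c.ray(u);M=np.eye(3)-np.outer(d,d);A+=M;y+=M@c.p
    P=np.linalg.solve(A,y); return P,[np.linalg.norm(np.cross(c.ray(u),P-c.p))*1e3 for c,u in((c1,a),(c2,b))]
def dark(c,x0,y0,x1,y1,th=45):
    m=(c.im.max(2)<th).astype(np.uint8); k=np.zeros_like(m); k[y0:y1,x0:x1]=m[y0:y1,x0:x1]
    n,l,s,ce=cv2.connectedComponentsWithStats(k); i=1+np.argmax(s[1:,4]); return ce[i],s[i]
E
python3 - <<'E'
from h import *
np.set_printoptions(precision=4,suppress=True)
t=Cam("top");s=Cam("scene")
rt,_=dark(t,300,255,340,285);rs,_=dark(s,285,240,330,280)
ct,a=dark(t,242,145,265,168);cs,b=dark(s,445,190,475,225)
print(rt,rs,ct,a,cs,b)
for n,p,q in(("rubber",rt,rs),("clamp",ct,cs),("boltL",(255,272.7),(345,207.5)),("boltR",(300.7,278.5),(311,237.5)),("barL",(262,181),(428,203)),("barR",(302,185),(396,235)),("toeEnd",(333,201),(358,262)),("standL",(249.2,277.2),(345,203)),("lobe-x",(331.2,285.5),(284.5,260))):
    print(n,*tri(t,p,s,q))
for p in (rt,(255,272.7),(300.7,278.5),(249.2,277.2),(331.2,285.5),(335.7,251)): print(t.plane(p,.02))
for p in (rs,(345,207.5),(311,237.5),(345,203),(284.5,260),(314,284)): print(s.plane(p,.02))
E
```

```text
[319.7953 267.7626] [307.4902 257.961 ] [253.5979 155.9381] [248 149  12  14  97] [457.4817 207.1204] [449 199  18  17 191]
rubber [ 0.4492 -0.0052  0.0222] [np.float64(0.03693651251799211), np.float64(0.036936512518020354)]
clamp [0.7164 0.1541 0.2299] [np.float64(0.1651096734148991), np.float64(0.1651096734151172)]
boltL [0.4389 0.1785 0.0209] [np.float64(0.8613205649141596), np.float64(0.8613205649141833)]
boltR [0.4205 0.0497 0.0213] [np.float64(0.9251805919389401), np.float64(0.9251805919390161)]
barL [0.6573 0.1362 0.2212] [np.float64(3.4475556143238153), np.float64(3.4475556143235866)]
barR [0.6434 0.0345 0.2147] [np.float64(0.4466845809977427), np.float64(0.4466845809976398)]
toeEnd [ 0.6062 -0.0437  0.1852] [np.float64(1.6930071847506003), np.float64(1.693007184750433)]
standL [0.4273 0.1963 0.0139] [np.float64(1.4349274134527712), np.float64(1.4349274134529284)]
lobe-x [ 0.4003 -0.0356  0.0102] [np.float64(1.4312624616434337), np.float64(1.4312624616435252)]
[ 0.4493 -0.0052  0.02  ]
[0.4383 0.1781 0.02  ]
[0.4199 0.0491 0.02  ]
[0.4258 0.1945 0.02  ]
[ 0.3988 -0.0365  0.02  ]
[ 0.4962 -0.051   0.02  ]
[ 0.4484 -0.004   0.02  ]
[0.4391 0.1798 0.02  ]
[0.4206 0.0511 0.02  ]
[0.4309 0.1928 0.02  ]
[ 0.4057 -0.0395  0.02  ]
[ 0.5026 -0.0553  0.02  ]
```

```bash
cat >> h.py <<'E'
def stand(X):  # x,y,yaw -> function local->world, rotation
    c,s=np.cos(X[2]),np.sin(X[2]); M=np.array([[c,-s,0],[s,c,0],[0,0,1.]]); o=np.array([X[0],X[1],0])
    return M,lambda p:o+M@np.array(p,float)
def fr(th,p):  # frame -> stand local
    x,y,z=p; return np.array([x*np.cos(th)+z*np.sin(th),y,.034+z*np.cos(th)-x*np.sin(th)])
def cl(a,n=0.0,r=.183): return (.04,-.06+r*np.cos(a)-n*np.sin(a),.158+r*np.sin(a)+n*np.cos(a))
def ori(M,tilt,sg=1): # tool z tilted: pointing down and, for tilt>0, back to robot; tool y along stand x
    z=np.array([-np.sin(tilt),0,-np.cos(tilt)]); y=sg*np.array([np.cos(tilt),0,-np.sin(tilt)])
    T=M@np.column_stack([np.cross(y,z),y,z]); return R.from_matrix(T).as_euler("xyz",degrees=True),M@z
E
python3 - <<'E'
from h import *
from scipy.optimize import least_squares
np.set_printoptions(precision=4,suppress=True)
t=Cam("top");s=Cam("scene")
ob=[(lambda X:(X[5],.065,.022),(255,272.7),(345,207.5)),(lambda X:(X[5],-.065,.022),(300.7,278.5),(311,237.5)),
(lambda X:fr(X[3],(0,.052,.235)),(262,181),(428,203)),(lambda X:fr(X[3],(0,-.052,.235)),(302,185),(396,235)),
(lambda X:fr(X[3],(0,-.145,.195)),(333,201),(358,262)),(lambda X:fr(X[3],cl(X[4])),(253.6,155.94),(457.48,207.12)),
(lambda X:(-.095,.082,.02),(249.2,277.2),(345,203)),(lambda X:(-.095,-.152,.02),(331.2,285.5),(284.5,260))]
def res(X):
    M,w=stand(X); return np.concatenate([np.r_[t.proj(w(f(X)))-a,s.proj(w(f(X)))-b] for f,a,b in ob]+[[(X[3]-.65)*100]])
r=least_squares(res,[.512,.102,-.14,.65,.7,-.085],loss="soft_l1"); print(r.x); print(r.fun[:-1].reshape(-1,4))
np.save("pose.npy",r.x); X=r.x; M,w=stand(X)
for tilt in(.65,.4,.2,0):
  for sg in(1,-1):
    o,z=ori(M,tilt,sg)
    for a in (X[4],.35,0.):
        P=w(fr(.65,cl(a,.006)))-z*.022
        q=env.inverse_kinematics(P-z*.03,o); print(tilt,sg,round(a,2),None if q is None else np.round(q,0))
for tilt in(0,-.3):
  for sg in(1,-1):
    o,z=ori(M,tilt,sg)
    print("bar",[env.inverse_kinematics(w(fr(th,(0,0,.235)))-z*.003,o) for th in(.65,0)])
E
```

```text
[ 0.5109  0.1027 -0.1288  0.6436  0.7098 -0.0817]
[[ 0.0616 -0.0255 -0.7116 -0.1121]
 [ 0.0856 -0.6179 -0.2488  0.3218]
 [-0.8041 -1.3215 -1.5459  0.0318]
 [ 0.5617 -0.7995  0.6302 -1.5751]
 [ 5.3057 -0.7726 -1.3546  3.4071]
 [-0.6578 -0.7999  1.023  -0.7089]
 [-0.5993 -0.5029 -0.4845 -1.421 ]
 [-0.2321  0.5972 -1.9288 -2.6967]]
0.65 1 0.71 None
0.65 1 0.35 [  20.   57.   62.  -21. -128.  145.]
0.65 1 0.0 [  22.   53.   47.  -19. -117.  147.]
0.65 -1 0.71 None
0.65 -1 0.35 [  20.   57.   62.  -21. -128.  -35.]
0.65 -1 0.0 [  22.   53.   47.  -19. -117.  -33.]
0.4 1 0.71 [  19.   49.   54.  -11. -116.  150.]
0.4 1 0.35 [  23.   46.   43.  -12. -107.  149.]
0.4 1 0.0 [ 25.  43.  31. -12. -98. 148.]
0.4 -1 0.71 [  19.   49.   54.  -11. -116.  -30.]
0.4 -1 0.35 [  23.   46.   43.  -12. -107.  -31.]
0.4 -1 0.0 [ 25.  43.  31. -12. -98. -32.]
0.2 1 0.71 [ 22.  40.  38.  -6. -98. 151.]
0.2 1 0.35 [ 25.  38.  29.  -6. -91. 148.]
0.2 1 0.0 [ 28.  37.  19.  -7. -82. 146.]
0.2 -1 0.71 [ 22.  40.  38.  -6. -98. -29.]
0.2 -1 0.35 [ 25.  38.  29.  -6. -91. -32.]
0.2 -1 0.0 [ 28.  37.  19.  -7. -82. -34.]
0 1 0.71 [ 24.  32.  23.   0. -81. 148.]
0 1 0.35 [ 28.  31.  15.   0. -74. 144.]
0 1 0.0 [ 31.  30.   6.   0. -66. 142.]
0 -1 0.71 [ 24.  32.  23.   0. -81. -32.]
0 -1 0.35 [ 28.  31.  15.   0. -74. -36.]
0 -1 0.0 [ 31.  30.   6.   0. -66. -38.]
bar [array([ 21.4483,  25.9711,   3.692 ,   0.    , -67.7209, 151.1706]), array([ 29.2237,  10.7538, -11.4086,   0.    , -67.8376, 143.3952])]
bar [array([ 21.4483,  25.9711,   3.692 ,   0.    , -67.7209, -28.8294]), array([ 29.2237,  10.7538, -11.4086,   0.    , -67.8376, -36.6048])]
bar [array([ 25.1942,  18.6942, -14.5453,  13.5042, -42.9504, 138.6312]), array([ 35.2852,   3.0916, -28.096 ,  15.8648, -47.1088, 127.6883])]
bar [array([ 25.1942,  18.6942, -14.5453,  13.5042, -42.9504, -41.3688]), array([ 35.2852,   3.0916, -28.096 ,  15.8648, -47.1088, -52.3117])]
```

Run:
```python
from h import *
np.set_printoptions(precision=3,suppress=True)
X=np.load("pose.npy");M,w=stand(X);o,z=ori(M,.4,-1)
tip=lambda a,n: w(fr(.65,cl(a,.006+n)))-z*.022
st=env.read_state()
env.goto([.35,-.45,.45],st["tool_rot"]); 
env.gripper_to(0,20)
P=tip(X[4],.03)
env.goto(P-z*.06+[0,0,.04],o); env.move_straight(P)
print("f0",env.read_state()["force"])
for a in np.arange(.65,.04,-.1):
    h=env.move_straight(tip(a,.002),rate=.1,force_limit=25); print(round(a,2),h,env.read_state()["force"])
h=env.move_straight(tip(-.12,-.0),rate=.03,force_limit=12); s=env.read_state(); print(h,s["force"],s["position"],tip(0,0),s["clock"])
cv2.imwrite("pics/c1.png",np.vstack([cv2.resize(Cam("scene").im[170:300,270:490],None,fx=2.8,fy=2.8)[:, :560],cv2.resize(Cam("top").im[140:290,220:350],None,fx=1.5,fy=1.5)[:, :195].copy() if 0 else np.zeros((1,560,3),np.uint8)]))
```

```text
Traceback (most recent call last):
host.Unreachable: the arm cannot take that pose within its joint ranges
```

```bash
cat > c.py <<'E'
from h import *
np.set_printoptions(precision=3,suppress=True)
X=np.load("pose.npy");M,w=stand(X);o,z=ori(M,.2,-1)
tip=lambda a,n: w(fr(.65,cl(a,.006+n)))-z*.022
P=tip(X[4],.03)
env.goto(P+[0,0,.05],o); env.move_straight(P)
print("f0",env.read_state()["force"])
for a in np.arange(.65,.04,-.1):
    h=env.move_straight(tip(a,.002),rate=.1,force_limit=25); print(round(a,2),h,env.read_state()["force"])
h=env.move_straight(tip(-.12,-.0),rate=.03,force_limit=12); s=env.read_state(); print(h,s["force"],s["position"],tip(0,0),s["clock"])
cv2.imwrite("pics/c1.png",cv2.resize(Cam("scene").im[170:300,270:490],None,fx=3,fy=3))
E
python3 c.py
```

```text
f0 [-0.916 -0.446  0.825]
0.65 False [ 0.288 -0.327  0.063]
0.55 False [ 0.111 -0.697 -0.474]
0.45 False [0.834 0.081 1.188]
0.35 False [ 0.726 -0.661  0.18 ]
0.25 False [-0.507 -0.769  0.582]
0.15 False [ 0.965 -0.66   0.002]
0.05 False [-0.163  0.594  0.378]
True [ 1.529 -0.046  2.822] [0.662 0.207 0.163] [0.661 0.207 0.162] 8.9583
```

View pics/c1.png

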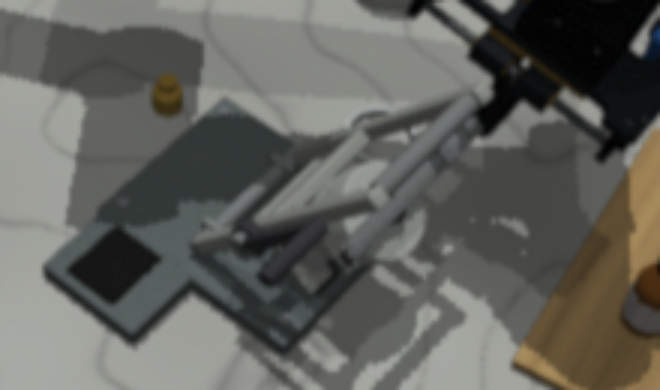

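The clamp bar now lies along the lid, with the pad at the fingertips near crop pixel (495,105). I'll press once more, lift, measure the pad, then push the kickstand over.

```bash
cat > k.py <<'E'
from h import *
np.set_printoptions(precision=3,suppress=True)
X=np.load("pose.npy");M,w=stand(X)
s=env.read_state(); p=s["position"]
h=env.move_straight(p-[0,0,.015],rate=.02,force_limit=10); s=env.read_state(); print(h,s["force"],s["position"])
env.move_straight(s["position"]+[0,0,.10],rate=.2)
o,z=ori(M,0,-1)
env.goto(w([.16,.05,.36]),o); env.goto(w([.155,-.122,.33]),o)
t=Cam("top");c=Cam("scene")
P0=w(fr(.65,cl(0)));print("expected clamp px",t.proj(P0),c.proj(P0))
for cam,nm in((t,"top"),(c,"scene")):
    u=cam.proj(P0).astype(int)
    try: print(nm,dark(cam,u[0]-14,u[1]-14,u[0]+15,u[1]+15))
    except Exception as e: print(nm,e)
Z=np.hstack([cv2.resize(t.im[143:293,225:345],None,fx=3,fy=3),cv2.resize(c.im[180:300,320:470],None,fx=2.8,fy=2.8)[:336]. copy() if 0 else cv2.resize(c.im[180:300,320:440],(360,450))[:450]])
cv2.imwrite("pics/k0.png",Z); print(env.read_state()["clock"])
E
python3 k.py
```

```text
True [ 1.44  -1.006  3.543] [0.664 0.206 0.162]
expected clamp px [237.866 189.36 ] [432.668 206.769]
top attempt to get argmax of an empty sequence
scene (array([430.588, 208.351]), array([418, 192,  29,  29, 680], dtype=int32))
11.4167
```

View pics/k0.png

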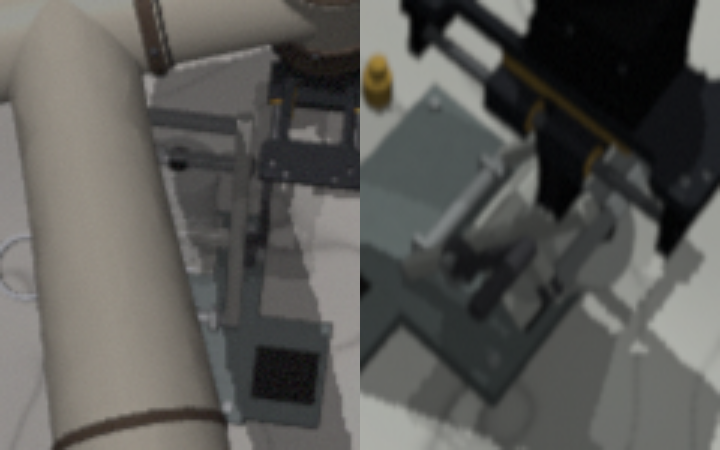

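The clamp bar now runs parallel to the top bar (crop 150–240, 155). The arm hides its pad. The gripper is above and behind the toe peg, so I'll push the kickstand.

```bash
cat > k2.py <<'E'
from h import *
np.set_printoptions(precision=3,suppress=True)
X=np.load("pose.npy");M,w=stand(X);o,z=ori(M,0,-1)
def tp(k,dx): a=.65-k; return w([.0575+.1*np.sin(a)+dx,-.122,.1096+.1*np.cos(a)-.015+.022])
print("down",env.move_straight(tp(0,.037),rate=.15,force_limit=10),env.read_state()["force"])
for k in(0,.2,.4,.6,.8,.95):
    h=env.move_straight(tp(k,.022),rate=.1,force_limit=12); print(k,h,env.read_state()["force"])
    if h: break
env.dwell(.7)
s=env.read_state(); env.move_straight(s["position"]+[0,0,.1],rate=.2)
env.goto(w([.05,-.30,.36]),o)
t=Cam("top");c=Cam("scene")
for cam in(t,c):
    P0=w(fr(.65,cl(0)));u=cam.proj(P0).astype(int); print(u)
    try: print(dark(cam,u[0]-14,u[1]-14,u[0]+15,u[1]+15))
    except Exception as e: print(e)
cv2.imwrite("pics/k1.png",np.hstack([cv2.resize(t.im[143:293,225:345],None,fx=3,fy=3),cv2.resize(c.im[180:300,320:440],(360,450))])); print(env.read_state()["clock"])
E
python3 k2.py
```

```text
down False [-0.596  0.559 -0.535]
0 False [ 1.511 -0.27   0.047]
0.2 False [ 1.604 -0.47   0.937]
0.4 False [ 0.105 -0.509  0.303]
0.6 False [ 0.184 -0.478  0.609]
0.8 False [-0.362  1.415  0.273]
0.95 False [ 0.092 -0.475 -0.018]
[237 189]
(array([238.069, 189.701]), array([232, 186,  13,   9,  87], dtype=int32))
[432 206]
(array([433.315, 207.575]), array([428, 202,  11,  13,  73], dtype=int32))
16.675
```

View pics/k1.png

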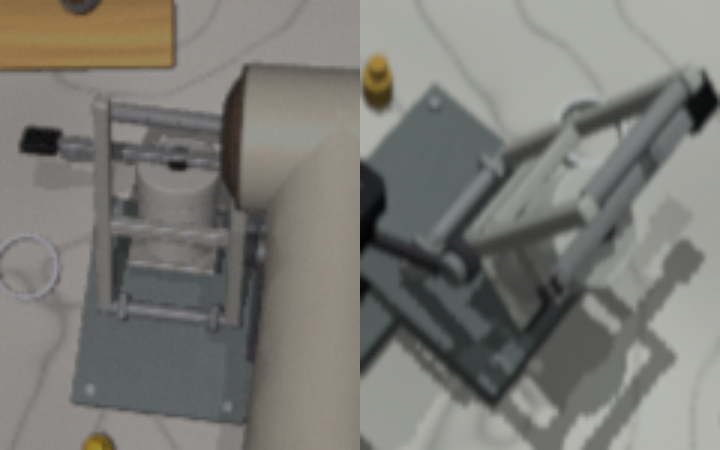

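The clamp pad is within about 1 px of its closed position in both views. The kickstand leg now points towards the robot, at crop (380–460, 240–262). Next I'll grip the top bar.

```bash
cat > g.py <<'E'
from h import *
np.set_printoptions(precision=4,suppress=True)
X=np.load("pose.npy");M,w=stand(X);o,z=ori(M,0,-1)
G=lambda th: w(fr(th,(0,0,.235)))-z*.003
env.gripper_to(1.0,20)
env.goto(G(.65)+[0,0,.13],o)
t=Cam("top");c=Cam("scene")
P=[.0-.0317,-.115,.064]; print("toe px",t.proj(w(P)),c.proj(w(P)))
cv2.imwrite("pics/g0.png",np.hstack([cv2.resize(t.im[143:293,225:345],None,fx=3,fy=3),cv2.resize(c.im[180:300,290:410],(360,450))]))
print(env.move_straight(G(.65),rate=.12,force_limit=12)); f0=env.read_state()["force"]
env.gripper_to(0,30); s=env.read_state(); print(f0,s["force"]@M,s["opening"],s["finger_force"],s["position"],G(.65),s["clock"])
E
python3 g.py
```

```text
toe px [320.326 261.024] [311.908  251.5785]
False
[ 0.2213  0.3541 -0.1177] [-7.6502  1.7447  2.4505] 0.1755376065898058 29.950630674138665 [0.6495 0.0847 0.2234] [0.652  0.0844 0.2241] 21.8833
```

View pics/g0.png

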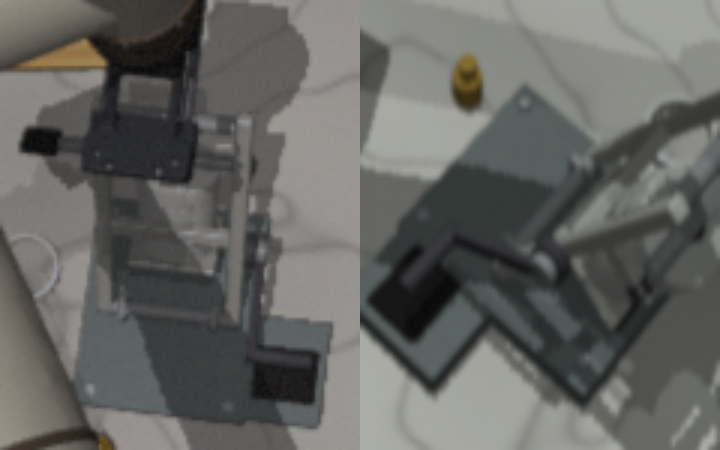

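The kickstand toe lies over the rubber pad at crop (285,358), as expected. The bar is gripped (opening 0.176 ≈ 15–16 mm). It sits about 2.5 mm nearer than estimated, so I'll shift the hinge by that and swing.

```bash
cat > u.py <<'E'
from h import *
np.set_printoptions(precision=4,suppress=True)
X=np.load("pose.npy");M,w=stand(X);o,z=ori(M,0,-1)
d=M@[-.0025,0,0]
G=lambda th: w(fr(th,(0,0,.235)))-z*.003+d
env.gripper_to(0,45)
for th in np.linspace(.65,0,14):
    h=env.move_straight(G(th),rate=.06,force_limit=30)
    s=env.read_state(); print(round(th,2),h,s["force"]@M,(s["position"]-G(th))@M*1e3)
    if h: break
env.dwell(.3);s=env.read_state(); e=M@[((s["position"]-G(0))@M)[0],0,0]
env.move_straight(G(0)-e,rate=.03); env.dwell(.5)
s=env.read_state(); print(s["force"]@M,(s["position"]-G(0))@M*1e3,s["opening"],s["finger_force"],s["clock"])
t=Cam("top");c=Cam("scene")
for y in(.06,-.06):
    P=w(fr(0,(0,y,.246)))+d; print("posttop",t.proj(P),c.proj(P))
cv2.imwrite("pics/u0.png",np.hstack([cv2.resize(t.im[143:293,225:345],None,fx=3,fy=3),cv2.resize(c.im[150:300,290:410],None,fx=3,fy=3)]))
E
python3 u.py
```

```text
0.65 False [-1.2908 -0.3126 -1.0966] [-0.4141 -0.0501 -0.3626]
0.6 False [ 3.5786 -0.6872 -7.752 ] [ 0.2472  0.0603 -0.7528]
0.55 False [ 3.3144 -0.0635 -7.9114] [ 0.0431  0.1106 -0.5479]
0.5 False [ 3.4147  0.7613 -8.6945] [-0.0616  0.1674 -0.4191]
0.45 False [ 3.1685  1.7837 -8.4293] [-0.0666  0.2481 -0.3604]
0.4 False [ 2.8992  3.1139 -9.7645] [-0.0132  0.31   -0.2955]
0.35 False [ 2.9519  3.7395 -9.8455] [ 0.1442  0.3966 -0.2748]
0.3 False [  3.4387   3.7649 -10.3788] [ 0.3745  0.4416 -0.2923]
0.25 False [  4.4763   4.6553 -11.0329] [ 0.5044  0.5307 -0.2703]
0.2 False [  3.8031   4.8211 -10.3677] [ 0.6575  0.613  -0.2099]
0.15 False [  5.0093   4.5131 -12.3598] [ 0.7869  0.7006 -0.1609]
0.1 False [  5.113    5.1466 -11.7992] [ 0.9659  0.8427 -0.0795]
0.05 False [  5.417    5.8745 -11.9094] [1.1399 0.9021 0.0006]
0.0 False [  4.4416   6.2497 -11.9714] [1.3683 0.9959 0.0905]
[  5.9407   5.1519 -11.3437] [0.0233 1.0112 0.0983] 0.17154277739491083 44.843229074031115 27.8417
posttop [247.4141 232.8096] [375.8367 148.5768]
posttop [297.8448 238.4572] [338.9441 180.4173]
```

View pics/u0.png

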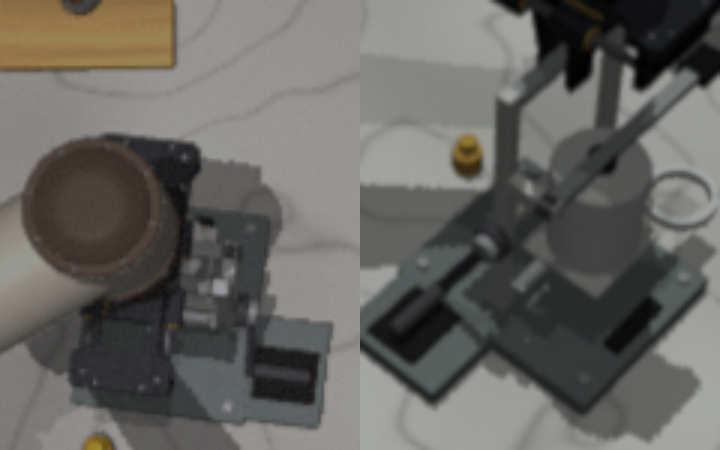

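The frame is upright: the right post top is at crop (508,95), predicted (507,91). The toe is over the rubber pad, the clamp is down on the lid and the bar is still gripped. Handing in.

```bash
python3 -c "
from workcell import env
print(env.close_job())"
```

```text
the job is handed in; nothing more can be done
None
```

The job is handed in: the clamp is down on the lid, the kickstand is flipped fully down, and the frame is upright with the gripper still holding the top bar, at about 28 s on the robot's clock; the hand-in gave no verdict.

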